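# Load motor capacitors into the test lane

### The arm

A 6-joint arm with a two-finger parallel gripper is mounted at the origin on the work surface. World frame = base frame: x ahead of the robot, y to its left, z up, the work surface at z = 0. Lengths are in mm, angles in rad, forces in N, time in s.
With the tool pointing down it reaches from about 325 to 925 mm from the base axis. Payload 3.1 kg.
Tool frame: the origin (TCP) lies midway between the tips of the shut fingers; the grasp point (between the pads) lies 19 mm behind it; z points along the fingers, y is the line along which they close (so a half turn about z gives the same grasp; the last joint's range is limited). The gripper opens to 85 mm and grips with 20 to 120 N. Pads are 22 mm wide; open, the fingers measure 114 mm over their backs; the gripper's body (76 mm by 85 mm) begins 54 mm behind the grasp point. The pads swing forward as they close: fully open they stand 13 mm farther back than shut.
Start: joints at [1.014, 0.217, 1.613, -0, 1.311, -0.112], TCP at [268.907, 564.206, 231.3] pointing down, gripper open.
Joint ranges: [-2.75, 2.75], [-0.78, 2.1], [0.31, 2.55], [-1.13, 4.27], [0.13, 2.63], [-2.58, 2.58]. Speed limits (rad/s): [2.79, 2.79, 3.14, 3.14, 3.14, 3.14].

### API

Orientations are given as a unit quaternion [x, y, z, w].
In Python, from rig import r gives the robot as it stands.
- The arm moves only by the shell command python3 -m jog 'ROWS' [FORCE]. ROWS is JSON, a list of rows, each a list of 3 entries, a list of its own where there are three numbers: the closure, from -1 (fully open) to 1 (shut), then the shift along the world's x, y, z as a fraction of full scale, then the turn about the world's z as a fraction of full scale. In form: [[claw, [x, y, z], spin], ...]. A call has 1 to 5 rows; each row shifts and turns the commanded pose from where the row before left it; what a row does not reach is not made up. Full scale, the value 1, is 0.1 m for a shift and 90 degrees for a turn. A row lasts 1/12 s, in which the tool goes at most 41.7 mm and 7.16 degrees, less where a joint would pass 70% of its speed; a pose out of reach is approached as far as the arm can. A call with a number of a shift or a turn outside -1 to 1 is refused whole. A call with a gripper value outside its range is refused whole. The fingers move at their own pace and stop on an object; FORCE is the grip in N (left out, the last holds). Time passes only in rows, so rows that do not move let the fingers close. It gives the time, the measured TCP pose, the force, the opening and the grip force at its end, in the units of the state.
- r.get_state(): the state, without advancing time (a new reading comes with each control period).
- r.get_image(name): name is "scene" or "top" or "wrist"; returns a dict with "image" (480x640x3 uint8, red, green, blue), "mtx" (3x3 intrinsics, pixels), "R" (3x3) and "t" (3): a world point X has camera coordinates R X + t. Camera axes: x right, y down, z forward; pixel columns grow to the right and rows downward; lengths in mm; the calibration is good to about 2 mm. A picture is of the moment at which its call begins. There is no depth.
- r.sign_off(): hands the job in; it is judged then, once.
The state is a dict: "time": time; "qpos": joint angles; "qvel": joint speeds; "effort": joint torques, N m; "eef_pos": TCP position; "eef_rot": TCP orientation; "contact_force": force on the tool from outside, world axes, zero at the start; "moment": the same for the moment, N m; "opening": finger opening in mm; "finger_force": force on a finger pad.
Only numpy, scipy, OpenCV 4.12 (cv2) and the standard library are available. Lean on these libraries where they do the work, as an engineer would, in place of code of your own. Each camera call takes 0.05 s, during which the arm holds its last target. There are 200 camera calls.

### The job

Slide the red-, yellow- and blue-topped capacitors across the bench and push them one by one into the tester's lane between the guide rails, red first, then yellow, then blue, until they stand upright in single file, each touching the next, with red fully home against the end stop. Keep them standing on the bench the whole time, never lifted or tipped over, and leave the black-topped capacitor and all the other things lying on the bench where they are.

Things in the scene. Friction and masses are not known exactly. Their poses are not given: they have to be found in the camera images.
- cap_red: Motor capacitor: upright aluminium can with a red top and a red band, diameter 46, height 66 (two small brass blades on top reach 73), about 0.18 kg. Origin: centre of its underside, z up along the can.
- cap_yellow: Motor capacitor: upright aluminium can with a yellow top and a yellow band, diameter 46, height 66 (two small brass blades on top reach 73), about 0.18 kg. Origin: centre of its underside, z up along the can.
- cap_blue: Motor capacitor: upright aluminium can with a blue top and a blue band, diameter 46, height 66 (two small brass blades on top reach 73), about 0.18 kg. Origin: centre of its underside, z up along the can.
- lane: Loading lane, fixed to the bench. Origin: on the bench, centre of the open mouth; x points into the lane, z up. Two upright aluminium guide rails, 6 thick, 45 high, x = 0 to 142, clear width 52 between them, the bench as floor. At the mouth each rail has a flared wing, 45 high, back to about x = -14, y = +-40. Rail feet 5 high reach y = +-47.
- stop (a point): Centre of the black rubber end stop's face, 33 above the bench, at x = 142, y = 0 in the lane's frame. Behind it stands the grey tester, lane x = 154 to 229, y = +-75, 62 high (knob to 74).
- strap (a point): Top centre of the first of two yellow straps across the lane, at lane x = 65 (the second is at 112). Each is 14 wide, underside 80 and top 87 above the bench, legs at lane y = +-34 to 42. Cans pass beneath.
- cap_black: Motor capacitor: upright aluminium can with a black top and a black band, diameter 46, height 66 (two small brass blades on top reach 73), about 0.18 kg. Origin: centre of its underside, z up along the can. Not to be loaded.
- tape: White round tape measure lying flat, diameter 66, height 26 (black crank hub in the middle to 36, short steel hook on the rim to 47 from the centre). Origin: centre of its underside.
- tape2: White round tape measure lying flat, diameter 66, height 26 (black crank hub in the middle to 36, short steel hook on the rim to 47 from the centre). Origin: centre of its underside. Stands to the left of the lane.
- tin: Upright steel tin with an orange label, diameter 58, height 85. Origin: centre of its underside.
- screwdriver: Screwdriver lying on the bench beyond the capacitors, about 200 long along its x, under 35 high. Origin: under its middle.
- pliers: Red-handled pliers lying flat at the right, 180 long along x, 60 wide, 14 high. Origin: underneath, near the middle.
- multimeter: Yellow multimeter lying flat to the left of the lane, 150 (x) by 80 (y) by 36 high (dial to 42). Origin: centre of its underside.
Mind the look-alikes: they are no part of the job. What is shaped like the cap_yellow but pink or turquoise is not meant. What is shaped like the cap_red but brown or turquoise is not meant.

How it is judged:
By the outcome, as a careful person would: the job done as asked, in the order asked, and still so for the second after the job is handed in, with the robot touching nothing.
It also fails if it takes over 72 s, if anything falls off the work surface, if the arm or the gripper's body presses on something with over 40 N, if the wrist force passes 120 N, or if a joint passes its speed limit or range.

## Working session

There is one attempt and no reset: what is moved stays moved. The work goes in short steps, Python scripts to look and compute and a shell command to move; the robot and the scene stay as the last step left them, time stands still between calls to the robot, and variables do not carry over. Pictures are saved under pics/ and viewed, at most 12 in all, crops included, and the job is handed in when it is done.

```bash
ls; mkdir -p pics; cat > h.py <<'E'
import numpy as np, cv2
from rig import r
def snap(name,fn=None):
    d=r.get_image(name); im=cv2.cvtColor(np.asarray(d["image"]),cv2.COLOR_RGB2BGR)
    if fn: cv2.imwrite("pics/"+fn,im)
    return im,np.array(d["mtx"]),np.array(d["R"]),np.array(d["t"])
def ray(cam,uv):
    _,K,R,t=cam; d=R.T@np.linalg.inv(K)@np.array([uv[0],uv[1],1.]); return -R.T@t,d
def plane(cam,uv,z):
    c,d=ray(cam,uv); return c+d*(z-c[2])/d[2]
def tri(c1,u1,c2,u2):
    (a,d),(b,e)=ray(c1,u1),ray(c2,u2); s=np.linalg.lstsq(np.c_[d,-e],b-a,rcond=None)[0]
    p,q=a+d*s[0],b+e*s[1]; return (p+q)/2,np.linalg.norm(p-q)
def proj(cam,X):
    _,K,R,t=cam; p=K@(R@np.array(X,float)+t); return p[:2]/p[2]
E
python3 - <<'E'
from h import *
for n in("top","scene"):
    c=snap(n,n+"0.png"); print(n,np.round(-c[2].T@c[3]),np.round(c[1][0]),np.round(c[2],2).tolist())
print(r.get_state())
E
```

```text
pics
top [ 454.  -43. 1166.] [462.   0. 321.] [[-0.01, -1.0, -0.01], [-1.0, 0.01, -0.09], [0.09, 0.01, -1.0]]
scene [1208.  158. 1019.] [472.   0. 321.] [[-0.27, 0.96, 0.0], [0.79, 0.22, -0.57], [-0.55, -0.15, -0.82]]
{'time': 0.1, 'qpos': array([ 1.01380754e+00,  2.17735693e-01,  1.61485315e+00,  1.83723304e-05,
        1.31131422e+00, -1.12227601e-01]), 'qvel': array([ 0.0017847 , -0.00106812, -0.00580141, -0.00025298, -0.00033795,
        0.00078558]), 'effort': array([ 1.22873803e-04, -3.98075938e+01, -3.04972887e+01, -1.37519883e-04,
        4.19463264e-03,  1.41043631e-05]), 'eef_pos': array([268.47816131, 563.53570302, 230.0220163 ]), 'eef_rot': array([ 2.20554380e-01,  9.75373996e-01, -1.08822055e-03, -3.87751657e-04]), 'contact_force': array([-0.18796994, -0.03272278, -0.38225065]), 'moment': array([-0.03064398, -0.02249224,  0.03391947]), 'finger_force': 0.0, 'opening': 85.46644531005546}
```

View pics/top0.png

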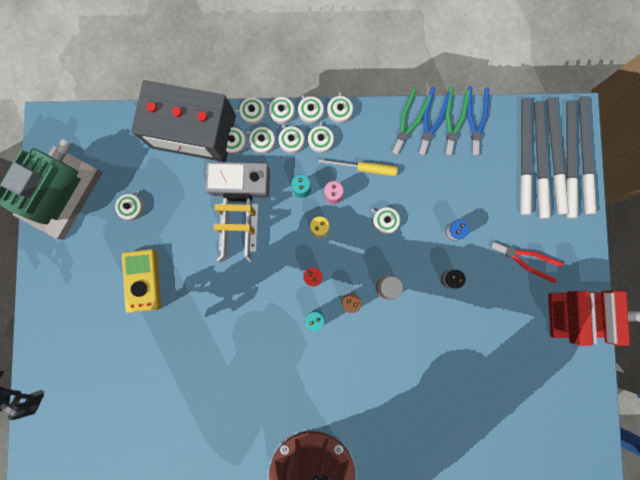

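View pics/scene0.png

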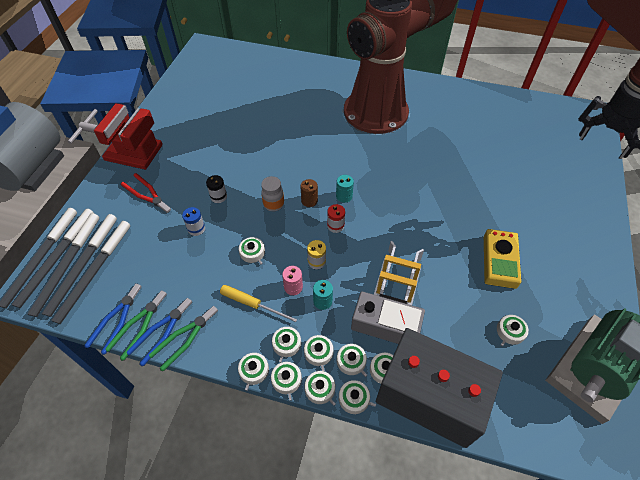

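The top view has the lane mouth at about (236,258), opening toward the robot. Red is at (313,277), yellow (319,226), blue (458,230) and black (455,279). The tin at (389,287) and a tape at (386,220) stand either side of blue's path. The scene view agrees, with red at (336,218), yellow (316,254) and blue (193,221). Next I measure the cans and take a close look at the lane.

```bash
cat > m.py <<'E'
from h import *
def mask(im,c):
    h=cv2.cvtColor(im,cv2.COLOR_BGR2HSV)
    if c=="red": return cv2.inRange(h,(0,170,90),(6,255,255))|cv2.inRange(h,(174,170,90),(180,255,255))
    if c=="yellow": return cv2.inRange(h,(20,150,110),(32,255,255))
    if c=="blue": return cv2.inRange(h,(106,170,110),(118,255,255))
    if c=="orange": return cv2.inRange(h,(8,150,100),(18,255,255))
def blobs(im,c,lo=60,hi=1500):
    n,_,s,ce=cv2.connectedComponentsWithStats(mask(im,c))
    return [(s[i].tolist(),ce[i].round(1).tolist()) for i in range(1,n) if lo<s[i][4]<hi]
E
python3 - <<'E'
from m import *
T=snap("top");S=snap("scene")
for c in("red","yellow","blue"):
    print(c,"T",blobs(T[0],c)); print(c,"S",blobs(S[0],c))
a=cv2.resize(T[0][150:280,190:290],None,fx=4,fy=4,interpolation=cv2.INTER_CUBIC)
b=cv2.resize(S[0][230:350,345:445],None,fx=4,fy=4,interpolation=cv2.INTER_CUBIC)
o=np.zeros((520,800,3),np.uint8);o[:520,:400]=a;o[:480,400:]=b
cv2.imwrite("pics/lane.png",o)
E
```

```text
red T [([147, 103, 10, 9, 67], [151.2, 107.0]), ([172, 107, 10, 10, 66], [176.5, 111.7]), ([198, 112, 9, 9, 64], [201.9, 116.1]), ([516, 250, 47, 16, 167], [539.9, 256.8]), ([513, 256, 43, 26, 172], [533.3, 269.6]), ([304, 268, 18, 18, 224], [312.6, 276.4]), ([613, 291, 17, 55, 618], [621.7, 317.6]), ([551, 293, 18, 45, 340], [560.8, 314.8]), ([575, 292, 17, 53, 703], [583.9, 318.8]), ([595, 293, 12, 49, 301], [599.5, 316.2])]
red S [([94, 103, 29, 30, 264], [108.0, 117.7]), ([120, 109, 31, 30, 301], [135.1, 122.5]), ([107, 114, 22, 29, 80], [118.1, 127.7]), ([102, 143, 42, 23, 137], [116.9, 155.0]), ([134, 174, 24, 23, 110], [146.4, 184.9]), ([121, 182, 32, 21, 137], [136.1, 192.4]), ([328, 204, 17, 17, 179], [335.8, 211.9]), ([409, 356, 11, 12, 92], [413.8, 360.8]), ([439, 370, 11, 12, 94], [443.6, 375.0]), ([470, 384, 11, 13, 98], [474.8, 389.5])]
yellow T [([358, 162, 39, 13, 236], [377.5, 168.2]), ([216, 205, 37, 10, 208], [233.3, 207.9]), ([311, 218, 18, 17, 226], [319.1, 226.0]), ([215, 225, 38, 8, 188], [232.4, 227.3]), ([123, 250, 35, 62, 1084], [141.5, 284.9])]
yellow S [([485, 229, 36, 59, 1071], [502.9, 258.5]), ([308, 240, 18, 16, 196], [316.2, 247.7]), ([384, 255, 37, 14, 189], [402.3, 261.4]), ([380, 271, 37, 15, 211], [397.8, 278.1]), ([220, 285, 41, 24, 413], [239.2, 295.9])]
blue T [([467, 87, 9, 45, 165], [470.4, 111.4]), ([423, 88, 11, 44, 140], [427.5, 111.4]), ([478, 88, 11, 44, 173], [484.3, 110.0]), ([430, 93, 20, 40, 151], [440.5, 114.5]), ([451, 220, 18, 19, 227], [459.3, 228.9])]
blue S [([41, 72, 20, 32, 99], [50.0, 86.8]), ([182, 207, 19, 14, 164], [191.0, 213.9]), ([85, 303, 44, 51, 472], [109.1, 325.6]), ([127, 315, 44, 40, 259], [147.7, 333.7]), ([140, 319, 37, 47, 191], [158.7, 341.6])]
```

View pics/lane.png

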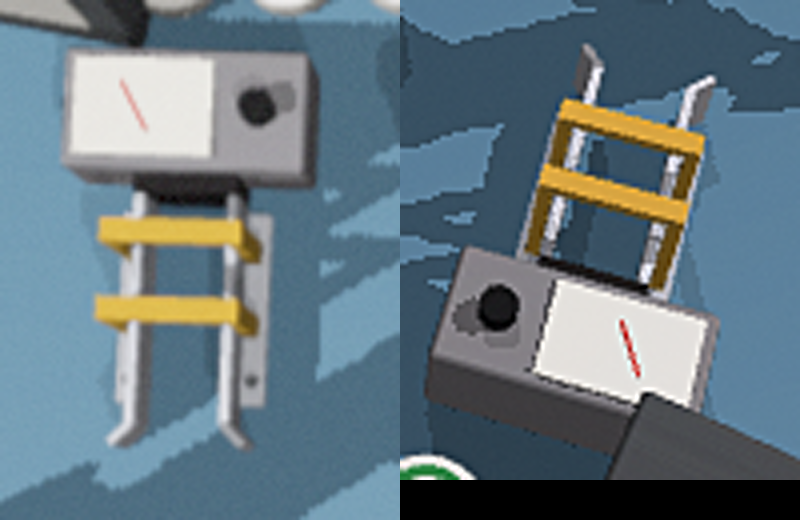

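The lane crop shows two straps crossing the rails, with top-face centres at top px of about (231.8,227) and (232.3,207.5). The wing tips are at about (217.5,260) and (252,261.5), and the lane is almost aligned with world x. Now I triangulate.

```bash
python3 - <<'E'
from m import *
T=snap("top");S=snap("scene")
P=lambda n,u,v:print(n,*[np.round(x,1) for x in tri(T,u,S,v)])
P("red",(312.6,276.4),(335.8,211.9));P("yel",(319.1,226),(316.2,247.7));P("blu",(459.3,228.9),(191,213.9))
P("strap1",(231.8,227),(403,262));P("strap2",(232.3,207.5),(398.5,279))
for n,u in dict(wl=(217.5,260.2),wr=(252,261.5)).items(): print(n,plane(T,u,45).round(1))
for n,u in dict(s1l=(213.8,227),s1r=(250,227),s2l=(214.5,207.6),s2r=(250,207.6)).items(): print(n,plane(T,u,87).round(1))
for n,u,z in(("red",(312.6,276.4),66),("yel",(319.1,226),66),("blu",(459.3,228.9),66),("tin",(389,287),85),("tape",(386,219),26),("black",(455,279),66)): print(n,plane(T,u,z).round(1))
E
```

```text
red [479.5  -7.2  60.1] 1.7
yel [600.4 -24.2  62.4] 1.0
blu [ 589.3 -359.4   64.1] 1.0
strap1 [597.5 183.7  83.1] 4.0
strap2 [644.4 182.5  82.3] 2.8
wl [521.8 224.   45. ]
wr [517.7 139.7  45. ]
s1l [597.8 223.5  87. ]
s1r [596.8 137.9  87. ]
s2l [644.1 222.4  87. ]
s2r [643.1 138.1  87. ]
red [479.6  -8.2  66. ]
yel [600.1 -24.8  66. ]
blu [ 589.2 -359.4   66. ]
tin [ 452.7 -186.3   85. ]
tape [ 621.  -190.5   26. ]
black [ 470. -345.   66.]
```

```bash
python3 -m jog '[[-1,[0.13,-0.37,0],0.027],[-1,[0.13,-0.37,0],0.027],[-1,[0.13,-0.37,0],0.027],[-1,[0.13,-0.37,0],0.027],[-1,[0.13,-0.37,0],0.027]]'
python3 -m jog '[[-1,[0.13,-0.37,0],0.027],[-1,[0.13,-0.37,0],0.027],[-1,[0.13,-0.37,0],0.027],[-1,[0.13,-0.37,0],0.027],[-1,[0.13,-0.37,0],0.027]]'
python3 -m jog '[[-1,[0,0,0],0],[-1,[0,0,0],0]]'
python3 - <<'E'
from m import *
c=snap("wrist","w1.png"); print((-c[2].T@c[3]).round(1),c[2].round(2).tolist()); s=r.get_state();print(s["qpos"],s["eef_rot"])
E
```

```text
time: 0.72
eef_pos: [334.0, 377.6, 231.2]
eef_rot: [0.115, 0.993, -0.0, 0.0]
contact_force: [1.2, 0.3, 0.9]
opening: 85.4
finger_force: 0.0
time: 1.13
eef_pos: [399.1, 192.4, 231.6]
eef_rot: [0.009, 1.0, 0.0, 0.0]
contact_force: [1.6, 0.3, -0.3]
opening: 85.5
finger_force: 0.0
time: 1.3
eef_pos: [399.6, 192.5, 231.5]
eef_rot: [0.013, 1.0, 0.0, 0.0]
contact_force: [0.7, 0.7, -0.1]
opening: 85.8
finger_force: 0.0
[325.6 193.  373.2] [[0.03, 1.0, 0.0], [0.96, -0.03, 0.29], [0.29, -0.01, -0.96]]
[ 2.92947791e-01 -1.86498569e-01  2.02184885e+00  7.20722934e-04
  1.30596370e+00 -1.25439673e+00] [1.18199004e-02 9.99930072e-01 3.73590800e-04 2.85815954e-05]
```

View pics/w1.png

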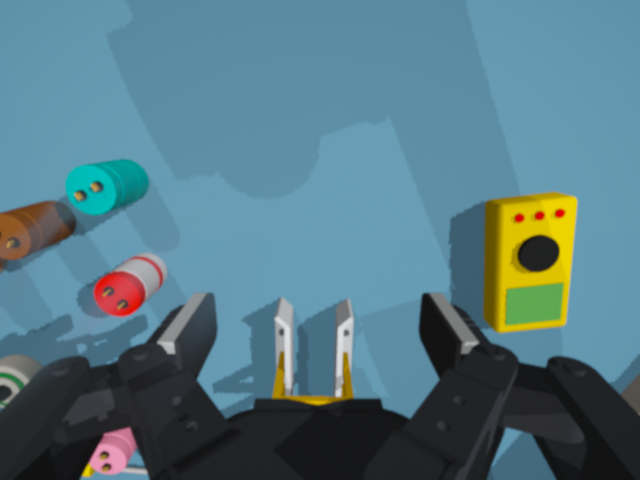

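The wrist view shows the wing tips at about (281,300) and (344,300), with the fingers hiding the inner lane. I'll back up and rise for a full view of the lane.

```bash
python3 -m jog '[[-1,[-0.15,-0.03,0.3],0],[-1,[-0.15,-0.03,0.3],0],[-1,[-0.15,-0.03,0.3],0],[-1,[-0.15,-0.03,0.3],0],[-1,[0,0,0],0]]'
python3 -m jog '[[-1,[0,0,0],0],[-1,[0,0,0],0]]'
python3 - <<'E'
from m import *
c=snap("wrist","w2.png"); print((-c[2].T@c[3]).round(1))
u=proj(c,(560,182,45)).astype(int);print(u)
x0,y0=max(0,u[0]-100),max(0,min(u[1]-75,330)); print(x0,y0)
cv2.imwrite("pics/w2c.png",cv2.resize(c[0][y0:y0+150,x0:x0+200],None,fx=4,fy=4,interpolation=cv2.INTER_CUBIC))
E
```

```text
time: 1.77
eef_pos: [339.4, 184.4, 358.7]
eef_rot: [0.009, 1.0, 0.002, 0.005]
contact_force: [1.1, 0.9, 1.4]
opening: 85.3
finger_force: 0.0
time: 1.93
eef_pos: [338.4, 183.3, 350.9]
eef_rot: [0.009, 1.0, 0.0, -0.0]
contact_force: [0.2, 0.6, -1.1]
opening: 85.2
finger_force: 0.0
[264.5 183.2 492.7]
[319 336]
219 261
```

View pics/w2c.png

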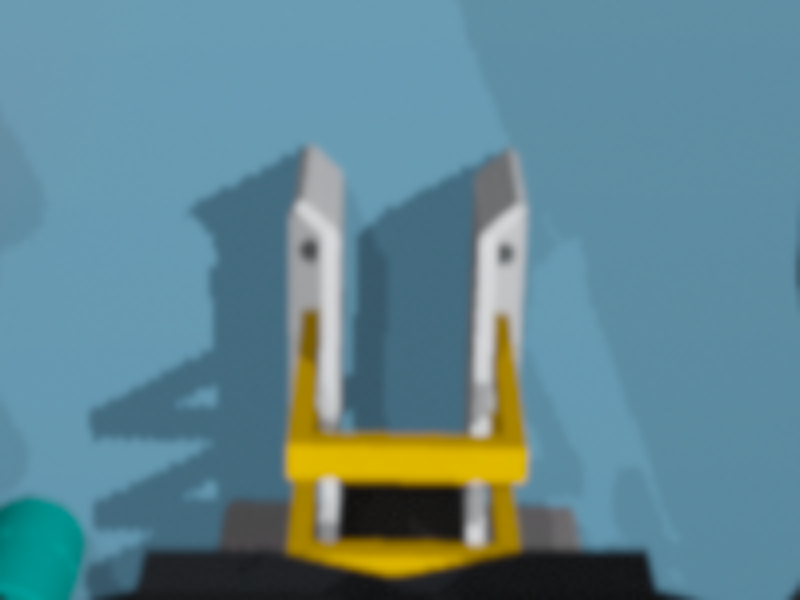

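The crop shows wing tips on the bench at (310,148) and (513,150), and their tops at (293,205) and (525,208). Rail inner edges are at about (343,240)/(475,240) and (341,425)/(467,425), and the strap top centre is at (406,464).

```bash
python3 - <<'E'
from m import *
c=snap("wrist"); T=snap("top")
f=lambda n,u,z:print(n,plane(c,(219+u[0]/4,261+u[1]/4),z).round(1))
for n,u,z in(("tip0",(310,148),0),("tip0",(513,150),0),("tip45",(293,205),45),("tip45",(525,208),45),("in",(343,245),45),("in",(475,245),45),("in",(341,425),45),("in",(467,425),45),("strapL",(285,464),87),("strapR",(527,464),87),("hole",(309,249),5),("hole",(505,252),5)): f(n,u,z)
print("strap1 tri",tri(c,(219+406/4,261+464/4),T,(231.8,227)))
print("red tri")
E
```

```text
tip0 [517.2 145.6   0. ]
tip0 [519.6 225.3   0. ]
tip45 [516.8 142.1  45. ]
tip45 [519.6 226.   45. ]
in [533.5 159.7  45. ]
in [534.4 207.8  45. ]
in [610.9 156.6  45. ]
in [611.9 204.6  45. ]
strapL [594.  139.1  87. ]
strapR [595.7 223.4  87. ]
hole [559.1 144.    5. ]
hole [561.9 222.    5. ]
strap1 tri (array([597.71680285, 181.439153  ,  83.61176161]), np.float64(0.3640994892402915))
red tri
```

```bash
python3 -m jog '[[-1,[0.16,-0.21,-0.28],-0.01],[-1,[0.16,-0.21,-0.28],0],[-1,[0.16,-0.21,-0.28],0],[-1,[0.16,-0.21,-0.28],0],[-1,[0.16,-0.21,-0.28],0]]' >/dev/null
python3 -m jog '[[-1,[0.16,-0.21,-0.28],0],[-1,[0.16,-0.21,-0.28],0],[-1,[0.16,-0.21,-0.28],0],[-1,[0.14,-0.22,-0.27],0],[-1,[0,0,0],0]]' >/dev/null
python3 -m jog '[[-1,[0,0,0],0],[-1,[0,0,0],0],[-1,[0,0,0],0]]'
python3 - <<'E'
from m import *
c=snap("wrist","w3.png"); T=snap("top")
for k in("red",): print(blobs(c[0],k,100,9000),blobs(T[0],k,100,400)); print(proj(c,(479.6,-7.6,66)))
E
```

```text
time: 3.17
eef_pos: [481.2, -7.2, 101.2]
eef_rot: [0.018, 1.0, 0.0, 0.001]
contact_force: [0.2, -0.9, -0.2]
opening: 85.6
finger_force: 0.0
[([277, 221, 80, 79, 4508], [316.5, 259.4])] [([516, 251, 47, 15, 162], [539.7, 256.7]), ([513, 256, 43, 26, 171], [533.5, 269.8]), ([595, 293, 12, 49, 322], [599.5, 316.0])]
[318.63999906 266.18888038]
```

View pics/w3.png

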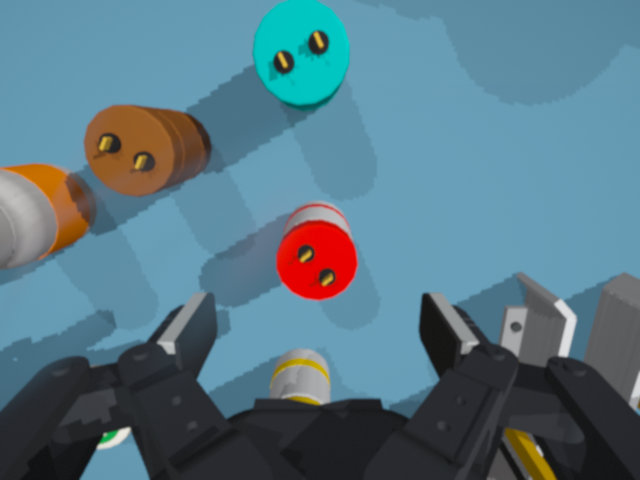

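The wrist view puts the red top at about (317,260), centred between the fingers and within a few mm of my estimate. I descend and grip gently.

```bash
python3 -m jog '[[-1,[-0.03,0,-0.3],0],[-1,[0,0,-0.31],0],[-1,[0,0,-0.25],0],[-1,[0,0,-0.05],0],[-1,[0,0,0],0]]' 20
python3 -m jog '[[0.3,[0,0,0],0],[0.3,[0,0,0],0],[0.3,[0,0,0],0],[0.3,[0,0,0],0]]' 20
python3 -m jog '[[0.3,[0,0,0],0],[0.3,[0,0,0],0],[0.3,[0,0,0],0],[0.3,[0,0,0],0]]' 20
```

```text
time: 3.68
eef_pos: [476.4, -7.0, 8.6]
eef_rot: [0.018, 1.0, 0.0, -0.001]
contact_force: [0.1, 0.8, 0.1]
opening: 85.6
finger_force: 0.0
time: 4.02
eef_pos: [479.8, -8.0, 11.3]
eef_rot: [0.018, 1.0, -0.0, 0.002]
contact_force: [-0.3, 0.7, 5.2]
opening: 45.5
finger_force: 20.2
time: 4.35
eef_pos: [479.8, -8.0, 11.3]
eef_rot: [0.018, 1.0, -0.0, 0.002]
contact_force: [-0.1, 1.0, 6.9]
opening: 45.6
finger_force: 20.3
```

```bash
python3 -m jog '[[0.3,[0,0.1,0],0],[0.3,[0.01,0.2,0],0],[0.3,[0.01,0.2,0],0],[0.3,[0.01,0.2,0],0],[0.3,[0.01,0.2,0],0]]' 20
python3 -m jog '[[0.3,[0,0.2,0],0],[0.3,[0.01,0.2,0],0],[0.3,[0,0.2,0],0],[0.3,[0,0.2,0],0],[0.3,[0,0.2,0],0]]' 20
python3 -m jog '[[0.3,[0,0.03,0],0],[0.3,[0.07,0,0],0],[0.3,[0.08,0,0],0],[0.3,[0,0,0],0],[0.3,[0,0,0],0]]' 20
```

```text
time: 4.77
eef_pos: [484.3, 82.2, 11.3]
eef_rot: [0.018, 1.0, -0.001, 0.002]
contact_force: [0.0, -3.4, 6.3]
opening: 45.7
finger_force: 20.5
time: 5.18
eef_pos: [485.0, 182.7, 11.3]
eef_rot: [0.018, 1.0, -0.001, 0.002]
contact_force: [1.1, -3.6, 6.7]
opening: 45.7
finger_force: 20.5
time: 5.6
eef_pos: [499.1, 186.1, 11.3]
eef_rot: [0.018, 1.0, 0.001, 0.001]
contact_force: [-3.0, 2.0, 9.0]
opening: 45.3
finger_force: 21.7
```

```bash
python3 -m jog '[[-1,[0,0,0],0],[-1,[0,0,0],0],[-1,[0,0,0],0],[-1,[0,0,0],0]]'
python3 -m jog '[[-1,[-0.16,0,0],0],[-1,[-0.16,0,0],0],[-1,[-0.18,0.01,0],0],[0.62,[0,0,0],0],[0.62,[0,0,0],0]]'
python3 -m jog '[[0.62,[0,0,0],0],[0.62,[0,0,0],0],[0.62,[0,0,0],0]]'
python3 - <<'E'
from m import *
c=snap("top"); 
o=cv2.resize(c[0][170:300,180:300],None,fx=4,fy=4,interpolation=cv2.INTER_CUBIC); w=snap("wrist")[0]
p=np.zeros((520,800,3),np.uint8);p[:,:480]=o;p[:240,480:]=cv2.resize(w,(320,240));cv2.imwrite("pics/a1.png",p)
b=blobs(c[0],"red",30,400);print(b)
E
```

```text
time: 5.93
eef_pos: [497.4, 184.9, 8.9]
eef_rot: [0.018, 1.0, -0.0, -0.0]
contact_force: [-0.2, 1.0, -0.1]
opening: 85.6
finger_force: 0.0
time: 6.35
eef_pos: [447.0, 186.0, 8.8]
eef_rot: [0.018, 1.0, -0.0, -0.0]
contact_force: [0.3, -0.1, -0.1]
opening: 64.0
finger_force: 0.0
time: 6.6
eef_pos: [449.3, 186.3, 9.7]
eef_rot: [0.018, 1.0, 0.0, 0.001]
contact_force: [0.9, -0.3, 0.3]
opening: 25.7
finger_force: 0.0
[([147, 103, 10, 9, 67], [151.3, 107.1]), ([172, 107, 10, 10, 66], [176.5, 111.7]), ([198, 112, 9, 9, 62], [201.9, 116.1]), ([516, 250, 47, 16, 164], [539.3, 256.6]), ([513, 256, 43, 26, 168], [533.5, 269.7]), ([227, 261, 14, 17, 120], [235.0, 267.3]), ([595, 293, 12, 49, 314], [599.6, 316.0])]
```

View pics/a1.png

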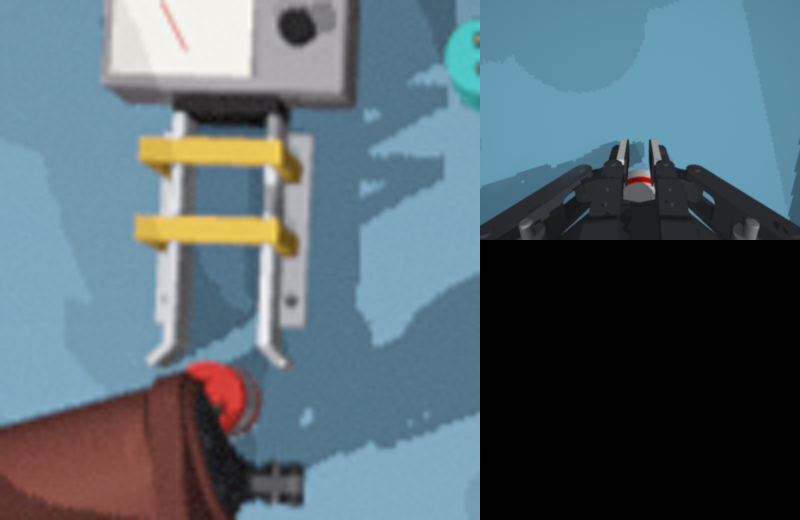

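The picture shows red upright just in front of the wings, at crop (225,395), with the fingers closed behind it. I push it in along the lane axis.

```bash
python3 -m jog '[[0.62,[0.08,0,0],0],[0.62,[0.08,0,0],0],[0.62,[0.08,-0.01,0],0],[0.62,[0.08,0,0],0],[0.62,[0.08,0,0],0]]'
python3 -m jog '[[0.62,[0.08,-0.01,0],0],[0.62,[0.08,0,0],0],[0.62,[0.08,0,0],0],[0.62,[0.08,0,0],0],[0.62,[0.05,0,0],0]]'
python3 -m jog '[[0.62,[0,0,0],0],[0.62,[0,0,0],0]]'
```

```text
time: 7.12
eef_pos: [488.9, 185.1, 9.3]
eef_rot: [0.018, 1.0, -0.0, -0.0]
contact_force: [-0.6, -0.3, 0.6]
opening: 16.1
finger_force: 0.1
time: 7.53
eef_pos: [526.4, 184.2, 9.5]
eef_rot: [0.018, 1.0, 0.0, 0.001]
contact_force: [-0.7, -0.1, -0.5]
opening: 15.9
finger_force: 0.2
time: 7.7
eef_pos: [525.5, 184.2, 9.4]
eef_rot: [0.018, 1.0, 0.0, 0.0]
contact_force: [-0.1, 0.2, -0.1]
opening: 16.2
finger_force: 0.0
```

```bash
python3 -m jog '[[0.62,[-0.2,0,0],0],[0.62,[-0.2,0,0],0],[0,[-0.2,0,0.1],0],[-0.5,[0,-0.1,0.3],0],[-1,[0,-0.1,0.3],0]]' >/dev/null
python3 -m jog '[[-1,[0,-0.1,0.2],0],[-1,[0.22,-0.3,0],0],[-1,[0.22,-0.3,0],0],[-1,[0.22,-0.3,0],0],[-1,[0.22,-0.3,0],0]]'
python3 -m jog '[[-1,[0.22,-0.3,0],0],[-1,[0.24,-0.29,0],0],[-1,[0,0,0],0],[-1,[0,0,0],0],[-1,[0,0,0],0]]'
python3 - <<'E'
from m import *
c=snap("wrist"); T=snap("top")
print(blobs(c[0],"yellow",300,9000)); print(proj(c,(600.3,-24.5,66)))
b=[x for x in blobs(T[0],"red",30,400) if 180<x[1][0]<300 and x[1][1]>150]; print(b)
print(proj(T,(558,183.1,66)))
for x in b: print(plane(T,x[1],66))
E
```

```text
time: 8.53
eef_pos: [553.5, 33.1, 99.8]
eef_rot: [0.018, 1.0, 0.0, 0.001]
contact_force: [0.6, -0.8, -0.2]
opening: 85.5
finger_force: 0.0
time: 8.95
eef_pos: [598.0, -24.5, 98.8]
eef_rot: [0.018, 1.0, 0.0, -0.001]
contact_force: [-0.3, 0.2, -0.6]
opening: 85.6
finger_force: 0.0
[([554, 217, 86, 32, 420], [603.3, 233.0]), ([276, 230, 81, 80, 4845], [316.3, 269.7]), ([541, 279, 99, 88, 1053], [603.3, 319.9]), ([102, 427, 33, 14, 310], [119.9, 434.3])]
[319.61994185 274.74387901]
[([225, 235, 18, 18, 234], [233.2, 243.7])]
[232.57337255 244.42619808]
[559.73201126 181.60622437  66.        ]
```

```bash
python3 -m jog '[[-1,[0.01,0,-0.3],0],[-1,[0,0,-0.3],0],[-1,[0,0,-0.25],0],[-1,[0,0,-0.05],0],[-1,[0,0,0],0]]' 20
python3 -m jog '[[0.3,[0,0,0],0],[0.3,[0,0,0],0],[0.3,[0,0,0],0],[0.3,[0,0,0],0],[0.3,[0,0,0],0]]' 20
python3 -m jog '[[0.3,[-0.1,0.07,0],0],[0.3,[-0.2,0.15,0],0],[0.3,[-0.2,0.15,0],0],[0.3,[-0.2,0.15,0],0],[0.3,[-0.2,0.15,0],0]]' 20
python3 -m jog '[[0.3,[-0.2,0.15,0],0],[0.3,[-0.05,0.18,0],0],[0.3,[0,0.2,0],0],[0.3,[0,0.2,0],0],[0.3,[0,0.2,0],0]]' 20
python3 -m jog '[[0.3,[0,0.2,0],0],[0.3,[0,0.2,0],0],[0.3,[0,0.1,0],0],[0.3,[0,0,0],0],[0.3,[0,0,0],0]]' 20
```

```text
time: 9.47
eef_pos: [596.6, -23.2, 6.8]
eef_rot: [0.017, 1.0, 0.0, -0.003]
contact_force: [-0.7, 0.6, 0.4]
opening: 85.7
finger_force: 0.0
time: 9.88
eef_pos: [601.9, -25.0, 11.7]
eef_rot: [0.018, 1.0, -0.0, 0.002]
contact_force: [-0.9, 0.6, 5.6]
opening: 45.8
finger_force: 21.0
time: 10.3
eef_pos: [512.8, 41.9, 11.7]
eef_rot: [0.018, 1.0, -0.001, 0.004]
contact_force: [2.6, -0.7, 4.7]
opening: 45.2
finger_force: 21.2
time: 10.72
eef_pos: [487.0, 135.2, 11.4]
eef_rot: [0.018, 1.0, -0.001, 0.002]
contact_force: [-0.2, -4.1, 5.7]
opening: 45.3
finger_force: 21.4
time: 11.13
eef_pos: [487.2, 187.3, 11.5]
eef_rot: [0.018, 1.0, 0.002, 0.002]
contact_force: [-0.1, 3.1, 6.4]
opening: 45.6
finger_force: 21.5
```

```bash
python3 -m jog '[[0.3,[0.07,-0.01,0],0],[0.3,[0.06,-0.01,0],0],[0.3,[0,0,0],0],[-1,[0,0,0],0],[-1,[0,0,0],0]]'
python3 -m jog '[[-1,[0,0,0],0],[-1,[0,0,0],0],[-1,[-0.16,0,0],0],[-1,[-0.16,0,0],0],[-1,[-0.18,0.01,0],0]]'
python3 -m jog '[[0.62,[0,0,0],0],[0.62,[0,0,0],0],[0.62,[0,0,0],0],[0.62,[0,0,0],0],[0.62,[0,0,0],0]]'
python3 -m jog '[[0.62,[0,0,0],0],[0.62,[0,0,0],0],[0.62,[0,0,0],0]]'
python3 - <<'E'
from m import *
c=snap("top")
for k in("red","yellow"):
  for x in blobs(c[0],k,20,400):
    if 180<x[1][0]<300 and x[1][1]>150: print(k,x,plane(c,x[1],66).round(1))
E
```

```text
time: 11.55
eef_pos: [498.2, 183.2, 9.7]
eef_rot: [0.018, 1.0, 0.0, 0.0]
contact_force: [-0.0, 0.6, -0.3]
opening: 68.6
finger_force: 0.0
time: 11.97
eef_pos: [447.7, 183.9, 9.1]
eef_rot: [0.019, 1.0, -0.0, 0.0]
contact_force: [-0.4, 0.4, 0.5]
opening: 85.4
finger_force: 0.0
time: 12.38
eef_pos: [449.3, 184.3, 9.7]
eef_rot: [0.018, 1.0, 0.0, 0.001]
contact_force: [0.2, -0.7, -0.6]
opening: 25.7
finger_force: 0.0
time: 12.63
eef_pos: [448.2, 184.2, 9.3]
eef_rot: [0.018, 1.0, 0.0, 0.0]
contact_force: [0.6, 0.3, -0.4]
opening: 16.4
finger_force: 0.0
red ([225, 235, 18, 18, 235], [233.2, 243.7]) [559.7 181.6  66. ]
yellow ([216, 205, 38, 10, 204], [233.2, 207.9]) [646.6 182.2  66. ]
yellow ([215, 224, 38, 10, 196], [232.7, 227.4]) [599.1 183.1  66. ]
yellow ([227, 261, 15, 16, 119], [235.8, 267.5]) [502.6 175.   66. ]
```

```bash
python3 -m jog '[[0.62,[0.08,0.01,0],0],[0.62,[0.08,0,0],0],[0.62,[0.08,0,0],0],[0.62,[0.08,0,0],0],[0.62,[0.08,0,0],0]]'
python3 -m jog '[[0.62,[0.08,-0.01,0],0],[0.62,[0.08,0,0],0],[0.62,[0.08,0,0],0],[0.62,[0.08,0,0],0],[0.62,[0.05,0,0],0]]'
python3 -m jog '[[0.62,[0,0,0],0],[0.62,[-0.2,0,0],0],[0.62,[-0.2,0,0],0],[0.62,[-0.2,0,0.1],0],[-1,[0,-0.1,0.3],0]]'
python3 -m jog '[[-1,[0.04,-0.25,0.3],0],[-1,[0.04,-0.4,0.1],0],[-1,[0.08,-0.4,0.1],0],[-1,[0.08,-0.4,0],0],[-1,[0.08,-0.4,0],0]]'
python3 - <<'E'
from m import *
c=snap("top")
for k in("red","yellow","blue"):
  for x in blobs(c[0],k,20,400):
    if 180<x[1][0]<500 and x[1][1]>150: print(k,x,plane(c,x[1],66).round(1))
print(r.get_state()["eef_pos"])
E
```

```text
time: 13.1
eef_pos: [488.5, 185.2, 9.2]
eef_rot: [0.018, 1.0, -0.0, -0.001]
contact_force: [-2.2, 0.1, 1.1]
opening: 16.1
finger_force: 0.1
time: 13.52
eef_pos: [526.3, 184.2, 9.4]
eef_rot: [0.018, 1.0, 0.0, 0.001]
contact_force: [-2.0, -0.2, 0.5]
opening: 16.4
finger_force: 0.3
time: 13.93
eef_pos: [456.1, 173.7, 44.3]
eef_rot: [0.017, 1.0, -0.001, -0.007]
contact_force: [-0.0, 0.1, -0.3]
opening: 26.8
finger_force: 0.0
time: 14.35
eef_pos: [498.4, -12.3, 101.1]
eef_rot: [0.018, 1.0, -0.0, 0.002]
contact_force: [0.4, 0.4, 0.1]
opening: 85.6
finger_force: 0.0
red ([226, 216, 17, 8, 85], [234.2, 219.8]) [617.5 179.6  66. ]
red ([227, 231, 13, 3, 30], [233.3, 231.8]) [588.5 181.6  66. ]
yellow ([358, 163, 39, 12, 196], [378.2, 168.2]) [ 739.5 -169.2   66. ]
yellow ([216, 205, 38, 10, 209], [233.3, 208.0]) [646.3 182.   66. ]
yellow ([215, 224, 38, 9, 205], [232.7, 227.2]) [599.6 183.1  66. ]
yellow ([228, 235, 15, 18, 81], [235.9, 242.3]) [563.  175.1  66. ]
blue ([451, 220, 18, 19, 218], [459.1, 229.0]) [ 589.  -358.9   66. ]
[500.35736842 -19.43713507 101.29150673]
```

```bash
python3 -m jog '[[-1,[0.1,-0.38,0],0],[-1,[0.1,-0.38,0],0],[-1,[0.1,-0.38,0],0],[-1,[0.1,-0.38,0],0],[-1,[0.1,-0.38,0],0]]' >/dev/null
python3 -m jog '[[-1,[0.1,-0.38,0],0],[-1,[0.1,-0.38,0],0],[-1,[0.1,-0.38,0],0],[-1,[0.08,-0.36,0],0],[-1,[0,0,0],0]]' >/dev/null
python3 -m jog '[[-1,[0,0,0],0],[-1,[0,0,0],0]]'
python3 - <<'E'
from m import *
c=snap("wrist","w5.png"); T=snap("top")
print(blobs(c[0],"blue",300,9000)); print(proj(c,(589,-359,66)))
for k in("red","yellow"):
  for x in blobs(T[0],k,20,400):
    if 180<x[1][0]<300 and x[1][1]>150: print(k,x,plane(T,x[1],66).round(1))
g=cv2.cvtColor(T[0],cv2.COLOR_BGR2HSV); 
p=np.zeros((480,800,3),np.uint8);p[:,:480]=cv2.resize(T[0][170:290,180:300],None,fx=4,fy=4);p[:240,480:]=cv2.resize(c[0],(320,240))
p[240:,480:]=cv2.resize(T[0][180:300,345:505],(320,240));cv2.imwrite("pics/a2.png",p)
E
```

```text
time: 15.4
eef_pos: [584.5, -349.8, 98.7]
eef_rot: [0.018, 1.0, 0.001, -0.0]
contact_force: [-0.5, -0.1, -0.3]
opening: 85.9
finger_force: 0.0
[([257, 234, 81, 58, 416], [289.9, 248.7])]
[303.10546938 278.94181364]
red ([226, 216, 17, 8, 86], [234.0, 219.8]) [617.5 180.1  66. ]
red ([227, 231, 13, 3, 31], [233.2, 231.8]) [588.5 181.8  66. ]
yellow ([216, 205, 38, 10, 208], [233.5, 208.0]) [646.3 181.5  66. ]
yellow ([215, 224, 39, 10, 209], [232.8, 227.3]) [599.4 182.9  66. ]
yellow ([225, 235, 18, 18, 210], [232.6, 243.5]) [560.2 183.1  66. ]
```

View pics/a2.png

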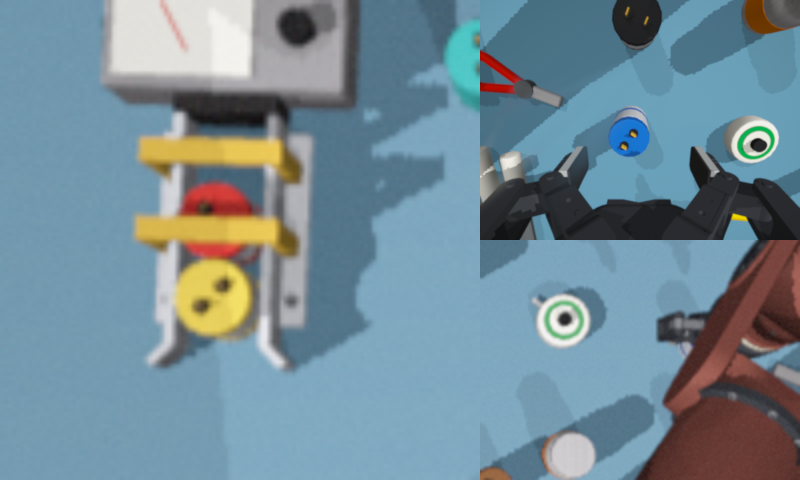

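Red is under the first strap, with yellow touching it and both upright in the lane. In the wrist view blue's top is at about (298,271), so I shift about 11 mm in -y. The gap between tin and tape is clear at x of about 535.

```bash
python3 -m jog '[[-1,[0.03,-0.11,-0.25],0],[-1,[0,0,-0.3],0],[-1,[0,0,-0.2],0],[-1,[0,0,-0.06],0],[-1,[0,0,0],0]]' 20
python3 -m jog '[[-1,[0,0,0],0],[0.3,[0,0,0],0],[0.3,[0,0,0],0],[0.3,[0,0,0],0],[0.3,[0,0,0],0]]' 20
python3 -m jog '[[0.3,[0,0,0],0],[0.3,[0,0,0],0]]' 20
python3 -m jog '[[0.3,[-0.05,0.1,0],0],[0.3,[-0.1,0.2,0],0],[0.3,[-0.1,0.2,0],0],[0.3,[-0.1,0.2,0],0],[0.3,[-0.1,0.2,0],0]]' 20
python3 -m jog '[[0.3,[-0.05,0.2,0],0],[0.3,[0,0.2,0],0],[0.3,[0,0.2,0],0],[0.3,[0,0.2,0],0],[0.3,[0,0.2,0],0]]' 20
```

```text
time: 15.92
eef_pos: [585.9, -358.5, 15.4]
eef_rot: [0.017, 1.0, 0.002, -0.002]
contact_force: [-0.9, 1.0, 0.2]
opening: 85.0
finger_force: 0.0
time: 16.33
eef_pos: [589.0, -362.1, 20.2]
eef_rot: [0.018, 1.0, -0.001, 0.001]
contact_force: [0.2, 1.7, 3.3]
opening: 45.4
finger_force: 20.8
time: 16.5
eef_pos: [588.9, -362.1, 20.1]
eef_rot: [0.018, 1.0, -0.001, 0.001]
contact_force: [-1.5, 1.1, 6.0]
opening: 45.2
finger_force: 21.0
time: 16.92
eef_pos: [544.6, -273.1, 20.2]
eef_rot: [0.018, 1.0, -0.002, 0.003]
contact_force: [1.8, -3.0, 4.1]
opening: 45.8
finger_force: 21.6
time: 17.33
eef_pos: [539.8, -172.9, 20.2]
eef_rot: [0.018, 1.0, -0.002, 0.002]
contact_force: [-0.3, -3.3, 3.7]
opening: 45.6
finger_force: 21.6
```

```bash
python3 -m jog '[[0.3,[-0.01,0.2,0],0],[0.3,[-0.05,0.22,0],0],[0.3,[-0.05,0.22,0],0],[0.3,[-0.05,0.22,0],0],[0.3,[-0.06,0.22,0],0]]' 20
python3 -m jog '[[0.3,[-0.06,0.22,0],0],[0.3,[-0.06,0.22,0],0],[0.3,[-0.06,0.22,0],0],[0.3,[-0.06,0.22,0],0],[0.3,[-0.05,0.22,0],0]]' 20
python3 -m jog '[[0.3,[0,0.22,0],0],[0.3,[0,0.22,0],0],[0.3,[0,0.22,0],0],[0.3,[0,0.22,0],0],[0.3,[0,0.22,0],0]]' 20
python3 -m jog '[[0.3,[0,0.2,0],0],[0.3,[0,0.1,0],0],[0.3,[0,0,0],0],[0.3,[0,0,0],0]]' 20
```

```text
time: 17.75
eef_pos: [518.4, -64.3, 20.2]
eef_rot: [0.018, 1.0, -0.002, 0.003]
contact_force: [1.3, -3.0, 4.3]
opening: 45.8
finger_force: 21.6
time: 18.17
eef_pos: [489.3, 46.2, 20.2]
eef_rot: [0.018, 1.0, -0.001, 0.003]
contact_force: [1.0, -3.4, 4.8]
opening: 45.4
finger_force: 21.8
time: 18.58
eef_pos: [489.1, 156.4, 20.1]
eef_rot: [0.018, 1.0, -0.001, 0.002]
contact_force: [0.3, -5.3, 6.6]
opening: 45.5
finger_force: 21.9
time: 18.92
eef_pos: [489.0, 188.7, 20.1]
eef_rot: [0.018, 1.0, 0.002, 0.002]
contact_force: [-0.3, 4.5, 6.0]
opening: 45.6
finger_force: 21.8
```

```bash
python3 -m jog '[[0.3,[0.06,-0.02,0],0],[0.3,[0.05,-0.01,0],0],[0.3,[0,0,0],0],[-1,[0,0,0],0],[-1,[0,0,0],0]]'
python3 -m jog '[[-1,[0,0,0],0],[-1,[0,0,0],0],[-1,[-0.16,0,0],0],[-1,[-0.16,0,0],0],[-1,[-0.18,0.01,0],0]]'
python3 -m jog '[[0.62,[0,0,-0.08],0],[0.62,[0,0,0],0],[0.62,[0,0,0],0],[0.62,[0,0,0],0],[0.62,[0,0,0],0]]'
python3 -m jog '[[0.62,[0,0,0],0],[0.62,[0,0,0],0],[0.62,[0,0,0],0]]'
```

```text
time: 19.33
eef_pos: [498.0, 183.5, 18.4]
eef_rot: [0.018, 1.0, -0.0, 0.0]
contact_force: [-0.3, -0.6, -0.4]
opening: 68.4
finger_force: 0.0
time: 19.75
eef_pos: [447.6, 184.2, 18.0]
eef_rot: [0.019, 1.0, -0.0, 0.0]
contact_force: [0.2, 1.1, -0.1]
opening: 85.5
finger_force: 0.0
time: 20.17
eef_pos: [449.2, 184.6, 10.5]
eef_rot: [0.018, 1.0, 0.0, 0.001]
contact_force: [-0.3, 0.2, 0.6]
opening: 25.5
finger_force: 0.0
time: 20.42
eef_pos: [448.3, 184.5, 10.4]
eef_rot: [0.018, 1.0, 0.0, 0.0]
contact_force: [0.6, -0.2, 0.5]
opening: 16.7
finger_force: 0.0
```

```bash
python3 -m jog '[[0.62,[0.08,0.01,0],0],[0.62,[0.08,0,0],0],[0.62,[0.08,0,0],0],[0.62,[0.08,0,0],0],[0.62,[0.08,0,0],0]]'
python3 -m jog '[[0.62,[0.08,-0.01,0],0],[0.62,[0.08,0,0],0],[0.62,[0.08,0,0],0],[0.62,[0.06,0,0],0],[0.62,[0,0,0],0]]'
python3 -m jog '[[0.62,[0.02,0,0],0],[0.62,[0,0,0],0]]'
python3 -m jog '[[0.62,[0.02,0,0],0],[0.62,[0,0,0],0]]'
python3 - <<'E'
from m import *
c=snap("top"); S=snap("scene")
p=np.zeros((480,800,3),np.uint8);p[:,:400]=cv2.resize(c[0][170:290,185:285],None,fx=4,fy=4);p[:,400:]=cv2.resize(S[0][230:350,345:445],None,fx=4,fy=4)
cv2.imwrite("pics/a3.png",p)
E
```

```text
time: 20.83
eef_pos: [487.9, 185.4, 9.9]
eef_rot: [0.018, 1.0, -0.0, -0.001]
contact_force: [-3.2, -0.3, 2.2]
opening: 16.2
finger_force: 0.1
time: 21.25
eef_pos: [520.1, 184.5, 10.5]
eef_rot: [0.018, 1.0, 0.0, 0.001]
contact_force: [-0.6, -0.7, 0.2]
opening: 16.1
finger_force: 0.0
time: 21.42
eef_pos: [520.3, 184.5, 10.3]
eef_rot: [0.018, 1.0, -0.0, 0.0]
contact_force: [-0.6, -0.4, -0.7]
opening: 16.2
finger_force: 0.0
time: 21.58
eef_pos: [521.5, 184.5, 10.1]
eef_rot: [0.018, 1.0, -0.0, -0.0]
contact_force: [-3.1, 0.5, -0.5]
opening: 16.2
finger_force: 0.0
```

View pics/a3.png

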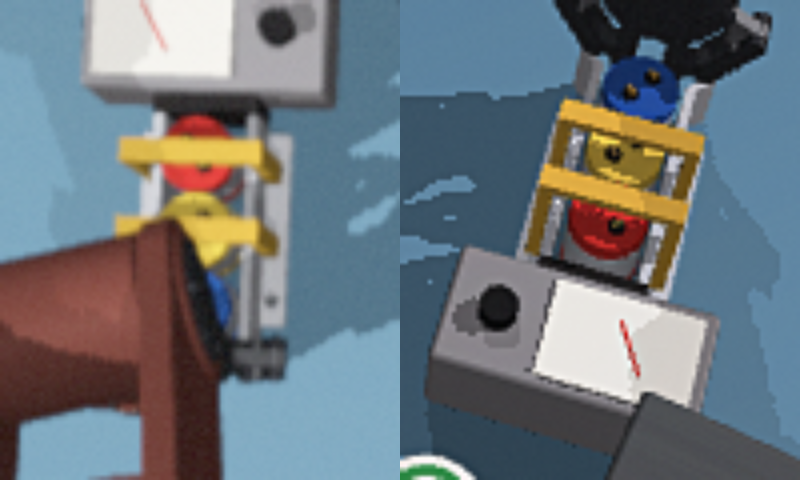

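All three are nested in the lane in the order red, yellow, blue. Red's near edge is a few mm short of the stop, so I push on in small steps until the force rises.

```bash
for i in 1; do python3 -m jog '[[0.62,[0.03,0,0],0],[0.62,[0,0,0],0]]'; done
python3 -m jog '[[0.62,[0.02,0,0],0],[0.62,[0,0,0],0]]'
python3 -m jog '[[0.62,[0.02,0,0],0],[0.62,[0,0,0],0]]'
```

```text
time: 21.85
eef_pos: [525.2, 184.6, 10.3]
eef_rot: [0.018, 1.0, 0.0, 0.0]
contact_force: [-1.5, 0.2, 0.1]
opening: 16.6
finger_force: 0.0
time: 22.02
eef_pos: [526.9, 184.6, 10.2]
eef_rot: [0.018, 1.0, 0.0, -0.0]
contact_force: [-2.6, 0.3, 0.1]
opening: 15.9
finger_force: 0.0
time: 22.18
eef_pos: [526.9, 184.5, 9.7]
eef_rot: [0.018, 1.0, -0.0, -0.002]
contact_force: [-6.6, 0.2, 2.4]
opening: 16.3
finger_force: 0.0
```

```bash
python3 -m jog '[[0.62,[0.02,0,0],0],[0.62,[0,0,0],0]]'
python3 -m jog '[[0.62,[0.01,0,0],0],[0.62,[0,0,0],0]]'
```

```text
time: 22.35
eef_pos: [526.8, 184.4, 8.9]
eef_rot: [0.018, 1.0, -0.0, -0.005]
contact_force: [-9.5, 0.4, 2.2]
opening: 16.0
finger_force: 0.0
time: 22.52
eef_pos: [526.7, 184.4, 8.6]
eef_rot: [0.018, 1.0, -0.001, -0.006]
contact_force: [-11.3, 0.9, 4.5]
opening: 16.3
finger_force: 0.0
```

Red is home: the tool stalls at 526.8 mm while the force climbs to 11 N. I retreat and check.

```bash
python3 -m jog '[[0.62,[-0.03,0,0],0],[0.62,[-0.1,0,0],0],[0.62,[-0.2,0,0],0],[0.62,[-0.3,0,0.1],0],[0.62,[-0.1,-0.2,0.3],0]]' >/dev/null
python3 -m jog '[[0.62,[0,-0.3,0.25],0],[0.62,[0,-0.35,0.2],0],[0.62,[0,-0.35,0.2],0],[0.62,[0,-0.35,0.1],0],[0.62,[0,-0.3,0],0]]' >/dev/null
python3 -m jog '[[0.62,[0,0,0],0],[0.62,[0,0,0],0],[0.62,[0,0,0],0]]'
python3 - <<'E'
from m import *
c=snap("top"); S=snap("scene")
for k in("red","yellow","blue"):
  for x in blobs(c[0],k,20,400):
    if 180<x[1][0]<300 and x[1][1]>150: print(k,x,plane(c,x[1],66).round(1))
p=np.zeros((600,800,3),np.uint8);p[:360,:300]=cv2.resize(c[0][170:290,185:285],None,fx=3,fy=3);p[:360,300:600]=cv2.resize(S[0][230:350,345:445],None,fx=3,fy=3)
p[360:,:320]=cv2.resize(c[0],(320,240));p[360:,320:640]=cv2.resize(S[0],(320,240))
cv2.imwrite("pics/a4.png",p)
E
```

```text
time: 23.6
eef_pos: [459.3, -0.5, 125.6]
eef_rot: [0.019, 1.0, 0.0, 0.001]
contact_force: [0.3, 0.2, -0.2]
opening: 16.1
finger_force: 0.0
red ([227, 197, 16, 7, 84], [234.7, 200.2]) [665.3 178.7  66. ]
red ([227, 211, 15, 4, 38], [233.9, 212.7]) [634.8 180.5  66. ]
yellow ([216, 204, 37, 11, 207], [233.5, 207.8]) [646.8 181.5  66. ]
yellow ([215, 216, 38, 18, 340], [233.3, 225.4]) [604.  181.7  66. ]
blue ([225, 236, 18, 17, 221], [233.1, 244.1]) [558.8 181.8  66. ]
```

View pics/a4.png

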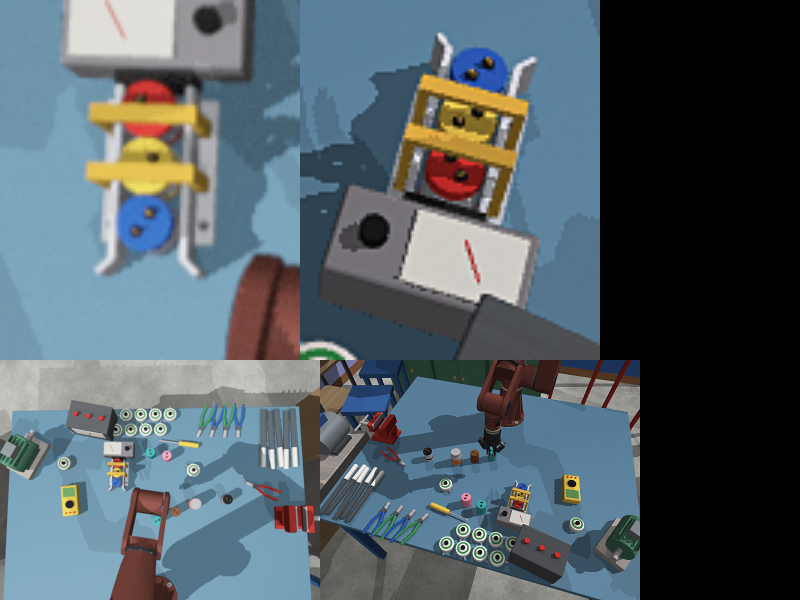

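Order, position and uprightness look right, and the bystanders haven't moved. Blue measures about 1 px (2 mm) toward the mouth of where yellow stood earlier, so I check for a gap with the wrist camera from above.

```bash
python3 -m jog '[[0.62,[0.2,0.2,0.2],0],[0.62,[0.26,0.26,0.05],0],[0.62,[0.26,0.26,0],0],[0.62,[0.26,0.26,0],0],[0.62,[0.26,0.26,0],0]]' >/dev/null
python3 -m jog '[[0.62,[0.26,0.26,0],0],[0.62,[0.26,0.26,0],0],[0.62,[0.1,0.06,0],0],[0.62,[0,0,0],0],[0.62,[0,0,0],0]]' 
python3 -m jog '[[0.62,[0,0,0],0],[0.62,[0,0,0],0]]' >/dev/null
python3 - <<'E'
from m import *
c=snap("wrist"); u=proj(c,(582,182,66)).astype(int); print(u)
y0=max(0,u[1]-75);x0=u[0]-100
cv2.imwrite("pics/g.png",cv2.resize(c[0][y0:y0+150,x0:x0+200],None,fx=4,fy=4,interpolation=cv2.INTER_CUBIC)); print(x0,y0)
for k in("yellow","blue"): print(k,blobs(c[0],k,300,20000))
E
```

```text
time: 24.53
eef_pos: [644.1, 183.2, 149.0]
eef_rot: [0.017, 1.0, -0.0, -0.001]
contact_force: [0.2, -0.8, -0.0]
opening: 16.0
finger_force: 0.0
[317 149]
217 74
yellow [([608, 0, 32, 92, 2154], [623.5, 47.7]), ([246, 150, 142, 69, 5660], [316.7, 180.5]), ([250, 214, 134, 54, 3759], [316.0, 247.7])]
blue [([281, 85, 71, 61, 1799], [324.9, 117.3])]
```

View pics/g.png

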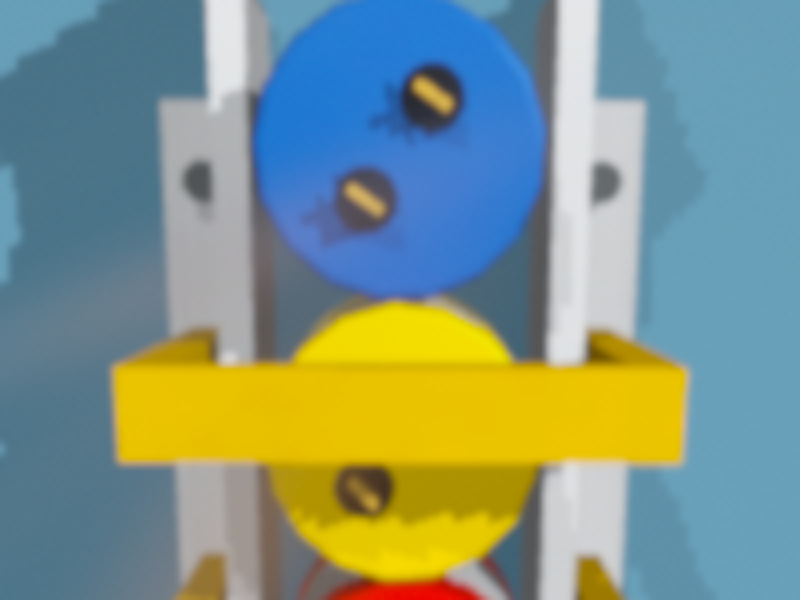

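The crop shows blue's rim meeting yellow's at crop (400,298) and yellow's meeting red's at (400,579), so there is no visible gap. All three stand upright and the gripper is clear above, so I hand the job in.

```bash
python3 -c "
from rig import r
print(r.sign_off())"
```

```text
the job is handed in; nothing more can be done
None
```

I handed the job in at about 25 s: red, yellow and blue stand upright in single file in the lane, touching with no visible gap, and red is home against the end stop (the last push stalled there at 11 N).

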